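# Hold the bearing-ball tray over the light panel

## Task

Pull the long locating pin up out of the docked inspection tray and stand it in the steel cup. Then lift the tray by its upright grip, keeping it near level so that the loose ball never rolls out of its shallow pocket, and hold it level and still with the ball's pocket centred over the light panel, about 10 cm above its face. The program finishes while holding the tray there in the gripper; leave the eraser, the tub and the petri dish alone.

Things in the scene. Friction and masses are not known exactly. Their poses are not given: they have to be found in the camera images.
- dock: fixed grey block, 164 x 96 mm, 40 mm high, on which the tray rests. Origin: centre of its underside, z up; x (long side) and y as the docked tray's. Four low steel stops at its long sides rise 4 mm above its top, with 4 mm play beside the tray. A vertical 13 mm hole at x = -60 mm takes the pin.
- tray: loose aluminium tray, plate 160 (x) x 80 (y) x 5 mm, 0.25 kg, docked with its underside 40 mm above the table. Origin: centre of its underside, z up. At its centre an upright grey plastic grip bar, 30 (x) by 14 (y) mm, top at 67 mm: pinch it across y from above. At x = +48 mm a ball pocket 36 mm wide, 3 mm deep, clear floor; at x = -60 mm a 13 mm hole for the pin.
- tray_grip (a point): point on the tray's upright grip to pinch, 45 mm straight above the tray's origin; axes as the tray's
- tray_pocket (a point): centre of the ball's pocket, at the height where the ball's centre rests (14 mm above the tray's underside, x = +48 mm)
- ball_center (a point): centre of the loose steel ball, 24 mm in diameter, that lies in the pocket and can roll about 10 mm from the pocket's centre before it meets the rim
- pin: loose steel pin, 140 mm long, 70 g, standing upright through the tray into the dock. Origin: its lower tip, z along it to the top. Lowest 36 mm: 10 mm thick, 31 mm of it below the tray's underside, 3 mm play in the hole; then a collar 18 mm wide, 4 mm high, resting on the tray; above it a plain 12 mm round handle. It slides out freely straight up.
- pin_grip (a point): point on the pin's handle, 110 mm above its tip and 30 mm below its top
- pin_tip (a point): lower tip of the pin
- cup: loose empty steel cup, 62 mm wide at the rim and a little narrower at the foot, 80 mm high, wall 4 mm, inner floor about 5 mm above the table, 0.3 kg. Origin: centre of its underside, z up. The pin may lean in it.
- cup_rim (a point): centre of the cup's mouth, 80 mm above its underside
- light: fixed flat square light panel, 110 x 110 x 12 mm, black frame with a white face. Origin: centre of its underside, z up.
- light_face (a point): centre of the light panel's white upper face, 12.5 mm above the table
- eraser: bystander: small eraser, 18 x 40 x 13 mm; origin: centre of its underside
- collecting_tub: bystander: round tub with a green ring, 116 mm wide, 56 mm high; origin: centre of its underside
- petri_dish: bystander: clear petri dish, 68 mm wide, 18 mm high; origin: centre of its underside
Mind the look-alikes: they are no part of the job. What is shaped like the pin but orange is not meant. Leave any red look-alike of the cup alone.

How it is judged:
On the way, in this order (a step that is already met when the one before it is completed fails the run):
1. the pin stands in the cup, let go, while the tray is still in its dock (horizontal distance between pin_tip and cup below 0.03 m and height (world z) of pin_tip below 0.025 m and contact force between the fingers and pin below 0.1 N and angle between cup's own z axis and vertical below 0.1 rad and distance of tray from where it was at the start of the episode below 0.02 m), for 0.2 s.
2. the tray is lifted clear of the dock by its grip (z of tray in the frame of dock above 0.06 m and contact force between the fingers and tray above 1 N and contact force between tray and dock below 0.1 N), for 0.1 s.
At the end, for the whole second after the job is handed in: The gripper alone holds the tray, still and level within 0.1 rad, its pocket's centre within 25 mm of the light panel's centre seen from above and 70 to 140 mm above its face, with the ball in the pocket; the pin stands (upright or leaning) in the upright cup (horizontal distance between tray_pocket and light_face below 0.025 m and z of tray_pocket in the frame of light_face between 0.07 and 0.14 m and angle between each of tray, cup's own z axis and vertical below 0.1 rad and linear speed of tray below 0.02 m/s and angular speed of tray below 0.1 rad/s and contact force between the fingers and tray above 1 N and contact force between tray and light below 0.1 N and contact force between tray and dock below 0.1 N and contact force between tray and cup below 0.1 N and distance between ball_center and tray_pocket below 0.015 m and horizontal distance between pin_tip and cup below 0.03 m and height (world z) of pin_tip below 0.025 m); the arm keeps its last pose, push and grip.
It fails at once if the ball left its pocket (distance between ball_center and tray_pocket above 0.02 m).
It fails at once if the tray was tipped by more than about 15 degrees (angle between tray's own z axis and vertical above 0.26 rad).
It fails at once if a bystander was pushed more than 3 cm (distance of any of eraser, collecting_tub, petri_dish from where it was at the start of the episode above 0.03 m).
It also fails if it takes over 64 s, if anything falls off the work surface, if the arm or the gripper's body presses on something with over 40 N, if the wrist force passes 120 N, or if a joint passes its speed limit or range.

## Robot

A 6-joint arm with a two-finger parallel gripper is mounted at the origin on a cart in front of the work surface, level with it; the furniture and walls round the work are solid. World frame = base frame: x ahead of the robot, y to its left, z up, the work surface at z = 0. Lengths are in m, angles in rad, forces in N, time in s.
With the tool pointing down it reaches from about 0.375 to 0.925 m from the base axis. Payload 5.7 kg.
Tool frame: the origin (TCP) lies midway between the tips of the shut fingers; the grasp point (between the pads) lies 19 mm behind it (hold_point_z is the z of the grasp point in the tool frame, in m); z points along the fingers, y is the direction in which the jaws open and shut (so a half turn about z gives the same grasp; the last joint's range is limited). The gripper opens to 85 mm and grips with 20 to 120 N. Pads are 22 mm wide; open, the fingers measure 114 mm over their backs; the gripper's body (76 mm by 85 mm) begins 54 mm behind the grasp point. The pads swing forward as they close: fully open they stand 13 mm farther back than shut.
Start: joints at [-1.293, 0.359, 1.51, -0, 1.272, -0.115], TCP at [0.23, -0.554, 0.203] pointing down, gripper open.
Joint ranges: [-2.97, 2.97], [-1.01, 2.36], [0.21, 2.38], [-0.96, 4.11], [0.2, 2.71], [-2.98, 2.98]. Speed limits (rad/s): [2.39, 2.39, 3.14, 3.14, 3.14, 3.14].

## Interface

Orientations are given as [roll, pitch, yaw] about the fixed x, y, z axes, in that order (R = Rz(yaw) Ry(pitch) Rx(roll)).
In Python, from cell import get_obs, read_camera, finish_job, masks_of, landmark_of, hold_point_z gives the robot as it stands.
- The arm moves only by the tool servo_tool, never from a script. Its argument "increments" is a list of rows, each an object of numbers: "dx", "dy", "dz": the shift along the tool's x, y, z in cm; "rx", "ry", "rz": the turn, a rotation vector about the tool's x, y, z in degrees. A call has 1 to 12 rows; each row shifts and turns the commanded pose from where the row before left it, along the tool's axes as they then stand; what a row does not reach is not made up. A row lasts 1/12 s, in which the tool goes at most 41.7 mm and 7.16 degrees, less where a joint would pass 70% of its speed; a pose out of reach is approached as far as the arm can. A call is refused whole if a number of a shift passes 4.17 or a number of a turn 7.16, either way. A call with a gripper value outside its range is refused whole. "grip" is the opening, from -1 (shut) to 1 (fully open), so that 0 is half open, set as the call begins (left out, the last holds). The fingers move at their own pace and stop on an object; "force" is the grip in N (left out, the last holds). Time passes only in rows, so rows that do not move let the fingers close. It gives the time, the measured TCP pose, the force and the opening at its end, in the units of the state.
- get_obs(): the state, without advancing time (a new reading comes with each control period).
- read_camera(name): name is "side" or "top" or "wrist"; returns a dict with "frame" (400x640x3 uint8, red, green, blue), "z_map" (400x640 float32, m along the optical axis (not along the pixel's ray), 0 where there is no reading), "vfov" (degrees; the focal length in pixels is half the picture's height over the tangent of half this angle, whatever the lens; pixels are square), "cx", "cy" (the principal point, pixels), "k1" (the pictures are not rectified: a ray, as slopes to the right and down, at radius r is drawn at 1 + k1 r^2 times it, then the intrinsics apply), "world_to_cam" (4x4, takes a point from world to camera coordinates). Camera axes: x right, y up, looking along -z (the intrinsics and any distortion apply to the point x, -y, -z); pixel columns grow to the right and rows downward; lengths in m; the calibration is good to about 2 mm. A picture is of the moment at which its call begins.
- finish_job(): hands the job in, once; it reports no verdict.
Trained networks look in a picture, given as the dict that the camera call returned (one of the last four; its "shot" number tells which), for a name from the list of things; names that differ only in an ending like _2 or _b are one class to them, and where a whole thing is asked for, a point or a joint stands for the part that bears it (a point fixed in the world has none). Each returns a list of dicts, best first, with "confidence" (0 to 1); they miss things now and then, are a little off and sometimes report something else, mostly with a low value. They report only what shows in the picture. A call takes as long as a camera call. They do not tell look-alikes from the thing itself.
- masks_of(picture, query): "pixels" (400x640 bool, what is visible of it).
- landmark_of(picture, query): "position" ([x, y, z] in m, in the coordinates of the camera as it stood for that picture, good to about 4 mm: a listed point, or the origin of a listed thing).
The state is a dict: "t": time; "joints": joint angles; "qd": joint speeds; "effort": joint torques, N m; "tcp_pos": TCP position; "ee_rot": TCP orientation; "ft_force": force on the tool from outside, world axes, zero at the start; "wrist_torque": the same for the moment, N m; "grip_width": finger opening in m.
Only numpy, scipy, OpenCV 4.12 (cv2) and the standard library are available. Lean on these libraries where they do the work, as an engineer would, in place of code of your own. Each camera call takes 0.05 s, during which the arm holds its last target. There are 200 camera calls.

## Working session

There is one attempt and no reset: what is moved stays moved. The work goes in short steps, Python scripts to look and compute and a tool call to move; the robot and the scene stay as the last step left them, time stands still between calls to the robot, and variables do not carry over. Pictures are saved under pics/ and viewed, about 8 in all and at most 12, crops included, and the job is handed in when it is done.

Besides the shell and the picture viewer there is one more tool, called by a JSON object that holds its "api" and its "payload". servo_tool: Moves the arm, as the interface text tells. Its arguments: {"type":"object","properties":{"increments":{"type":"array"},"grip":{"type":"number"},"force":{"type":"number"}},"required":["increments"]}

```bash
mkdir -p pics; cat > h.py <<'E'
import numpy as np, cv2
from cell import *
def toworld(pic,p):
    return (np.linalg.inv(pic["world_to_cam"])@np.r_[p,1])[:3]
def pix(pic,P):
    c=(pic["world_to_cam"]@np.r_[P,1])[:3]; x,y=c[0]/-c[2],-c[1]/-c[2]
    f=200/np.tan(np.radians(pic["vfov"])/2); s=1+pic["k1"]*(x*x+y*y)
    return np.array([f*x*s+pic["cx"],f*y*s+pic["cy"]])
def cloud(pic,mask=None):
    f=200/np.tan(np.radians(pic["vfov"])/2)
    v,u=np.nonzero((pic["z_map"]>0)&(True if mask is None else mask))
    K=np.array([[f,0,pic["cx"]],[0,f,pic["cy"]],[0,0,1.]])
    n=cv2.undistortPoints(np.c_[u,v].astype(float)[:,None],K,np.array([pic["k1"],0,0,0.]))[:,0]
    z=pic["z_map"][v,u]; C=np.c_[n[:,0]*z,-n[:,1]*z,-z,np.ones(len(z))]
    return (C@np.linalg.inv(pic["world_to_cam"]).T)[:,:3],u,v
def save(pic,name,box=None,k=1):
    im=pic["frame"][...,::-1]
    if box: im=im[box[1]:box[3],box[0]:box[2]]
    cv2.imwrite("pics/"+name,cv2.resize(im,None,fx=k,fy=k,interpolation=cv2.INTER_CUBIC))
E
python3 - <<'E'
from h import *
s=get_obs();print(s["t"],s["tcp_pos"],s["ee_rot"],s["grip_width"],hold_point_z)
ims=[]
for n in("top","side"):
    p=read_camera(n);ims.append(p["frame"][...,::-1]); print(n,p["vfov"],p["k1"])
    for q in["tray","tray_grip","tray_pocket","ball_center","pin","pin_grip","cup","cup_rim","light_face","eraser","collecting_tub","petri_dish","dock"]:
        for r in landmark_of(p,q):
            w=toworld(p,r["position"]);print(n,q,round(r["confidence"],2),w.round(3),pix(p,w).round())
    cv2.imwrite(f"pics/{n}0.png",p["frame"][...,::-1])
E
```

```text
0.0 [ 0.22945412 -0.55359073  0.20224562] [-3.13972558e+00 -1.96051506e-04  3.92840140e-01] 0.08522680538766941 -0.0187
top 55.34258282890912 -0.014704418147821993
top tray 0.72 [0.521 0.219 0.035] [250. 213.]
top tray_grip 0.86 [0.524 0.221 0.084] [246. 211.]
top tray_grip 0.46 [0.519 0.221 0.038] [249. 214.]
top tray_pocket 0.94 [0.567 0.227 0.053] [246. 197.]
top ball_center 0.42 [0.569 0.227 0.051] [246. 197.]
top pin 0.64 [0.462 0.209 0.004] [255. 233.]
top pin 0.57 [ 0.385  0.225 -0.004] [250. 258.]
top pin_grip 0.51 [0.461 0.215 0.117] [246. 233.]
top cup 0.87 [ 0.497 -0.195 -0.002] [386. 219.]
top cup_rim 0.86 [ 0.528 -0.09   0.082] [354. 207.]
top cup_rim 0.66 [0.57  0.224 0.05 ] [247. 197.]
top cup_rim 0.65 [ 0.505 -0.193  0.082] [390. 215.]
top light_face 0.57 [ 0.542 -0.319  0.011] [427. 203.]
top eraser 0.4 [ 0.408  0.053 -0.004] [306. 250.]
top eraser 0.22 [ 0.532 -0.09   0.084] [354. 206.]
top collecting_tub 0.72 [ 0.736  0.004 -0.003] [320. 144.]
top petri_dish 0.55 [ 0.697 -0.181 -0.001] [379. 155.]
top dock 0.72 [0.524 0.222 0.   ] [251. 213.]
side 43.26004370332382
[... 364 characters left out ...]
.229 0.004] [371. 317.]
side pin 0.67 [0.46  0.213 0.01 ] [334. 297.]
side pin_grip 0.73 [0.46  0.214 0.12 ] [335. 255.]
side pin_grip 0.61 [0.385 0.229 0.107] [371. 276.]
side cup 0.91 [ 0.499 -0.191  0.   ] [374. 190.]
side cup 0.77 [ 0.524 -0.09   0.   ] [353. 209.]
side cup_rim 0.92 [ 0.528 -0.089  0.084] [352. 181.]
side cup_rim 0.64 [ 0.5   -0.187  0.078] [375. 165.]
side light_face 0.76 [ 0.54  -0.317  0.015] [374. 159.]
side eraser 0.73 [ 0.526 -0.09   0.086] [354. 180.]
side collecting_tub 0.59 [0.729 0.004 0.001] [261. 212.]
side collecting_tub 0.56 [0.561 0.229 0.054] [284. 272.]
side petri_dish 0.76 [ 0.697 -0.175  0.005] [303. 176.]
side dock 0.67 [0.521 0.227 0.002] [303. 296.]
```

```bash
python3 - <<'E'
import cv2,numpy as np
a=cv2.imread("pics/top0.png")[110:290,210:460];b=cv2.imread("pics/side0.png")[120:340,240:420]
a=cv2.resize(a,None,fx=1.75,fy=1.75,interpolation=2);a=cv2.copyMakeBorder(a,0,550-a.shape[0],0,0,0)
b=cv2.resize(b,None,fx=1.95,fy=1.95,interpolation=2);b=b[:550];b=cv2.copyMakeBorder(b,0,550-b.shape[0],0,0,0)
cv2.imwrite("pics/both.png",np.hstack([a,b]))
E
```

```text
(no output)
```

View pics/both.png

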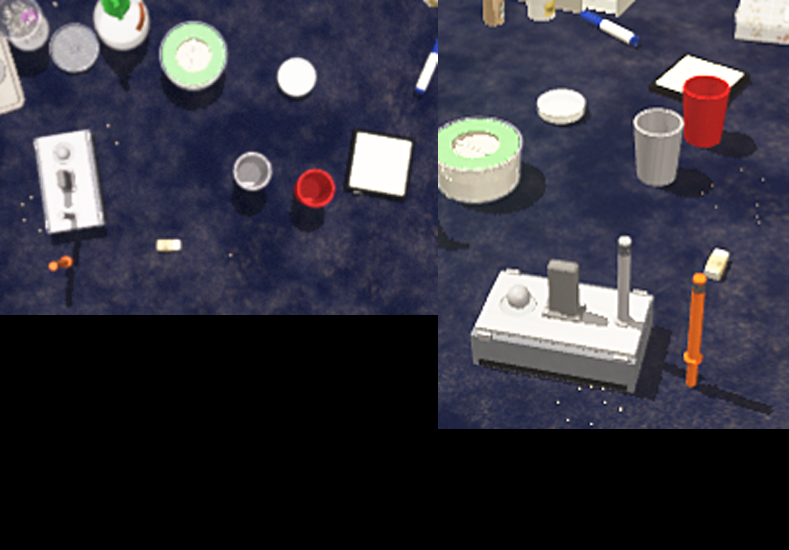

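The grey-steel pin at top px (246,233) and side (335,255) stands in the tray, and the orange look-alike at (250,258)/(371,276) is outside it, so the grey one is meant. The bare-steel cup is at (354,207)/(352,181). The red look-alike at (388,217)/(375,165) stays where it is. The crop above confirms both choices.

```bash
cat >> h.py <<'E'
def plan(x,y,z,yaw):
    from scipy.spatial.transform import Rotation as R
    s=get_obs(); r=R.from_euler("xyz",s["ee_rot"]); g=R.from_euler("xyz",[np.pi,0,yaw])
    print("t",s["t"],"tcp",s["tcp_pos"].round(4),"rot",s["ee_rot"].round(4),"w",round(s["grip_width"],4))
    print(" shift in tool cm",(r.inv().apply(np.array([x,y,z])-s["tcp_pos"])*100).round(2),"after turn",(g.inv().apply(np.array([x,y,z])-s["tcp_pos"])*100).round(2),"turn deg",np.degrees((r.inv()*g).as_rotvec()).round(2))
E
python3 - <<'E'
from h import *
for n in("top","side"):
    p=read_camera(n)
    P,u,v=cloud(p); m=(abs(P[:,2]-.045)<.004)&(abs(P[:,0]-.52)<.11)&(abs(P[:,1]-.22)<.09)
    r=cv2.minAreaRect(P[m,:2].astype(np.float32)*1000); print(n,m.sum(),r,np.median(P[m,2]))
    for c in((.461,.214,"pin"),(.522,.22,"bar"),(.527,-.09,"cup")):
        zz={"pin":.125,"bar":.095,"cup":.07}[c[2]]
        k=(P[:,2]>zz)&(np.hypot(P[:,0]-c[0],P[:,1]-c[1])<.04); q=P[k]
        if len(q):
            print(c[2],len(q),q.min(0).round(3),q.max(0).round(3),q.mean(0).round(3))
plan(.45,-.25,.22,.13)
E
```

```text
top 1256 ((522.2619018554688, 221.4156494140625), (162.68588256835938, 95.99398040771484), 8.464191436767578) 0.04469611945506957
pin 22 [0.458 0.207 0.13 ] [0.467 0.218 0.155] [0.462 0.212 0.147]
bar 53 [0.509 0.213 0.097] [0.535 0.229 0.11 ] [0.522 0.221 0.106]
cup 103 [ 0.5   -0.119  0.071] [ 0.559 -0.058  0.086] [ 0.531 -0.091  0.079]
side 2115 ((518.2314453125, 223.76885986328125), (162.10008239746094, 99.27000427246094), 8.506549835205078) 0.04482553640417941
pin 90 [0.454 0.21  0.125] [0.466 0.223 0.15 ] [0.459 0.218 0.14 ]
bar 134 [0.504 0.217 0.095] [0.533 0.233 0.109] [0.518 0.227 0.103]
cup 225 [ 0.496 -0.119  0.07 ] [ 0.556 -0.053  0.083] [ 0.527 -0.086  0.076]
t 1.5 tcp [ 0.2296 -0.5543  0.2031] rot [-3.1415  0.      0.3928] w 0.0854
 shift in tool cm [ 32.01 -19.68  -1.69] after turn [ 25.79 -27.32  -1.69] turn deg [-0.    0.   15.06]
```

{"api": "servo_tool", "payload": {"increments": [{"rz":7},{"rz":7},{"dx":2.6,"dy":-2.6},{"dx":2.6,"dy":-2.6},{"dx":2.6,"dy":-2.6},{"dx":2.6,"dy":-2.6},{"dx":2.6,"dy":-2.6},{"dx":2.6,"dy":-2.6},{"dx":2.6,"dy":-2.6},{"dx":2.6,"dy":-2.6},{"dx":2.6,"dy":-2.6},{"dx":2.6,"dy":-2.6,"dz":-1}], "grip": 1}}

```text
schema error: expected keys dx, dy, dz, rx, ry, rz
```

```bash
python3 -c "
from h import *
plan(.462,.214,.22,.148)"
```

```text
t 1.5 tcp [ 0.2296 -0.5543  0.2031] rot [-3.1415  0.      0.3928] w 0.0854
 shift in tool cm [ 50.88 -62.08  -1.69] after turn [ 34.31 -72.56  -1.69] turn deg [-0.    0.   14.03]
```

All six keys are needed in each row.

{"api": "servo_tool", "payload": {"increments": [{"dx":0,"dy":0,"dz":0,"rx":0,"ry":0,"rz":7},{"dx":0,"dy":0,"dz":0,"rx":0,"ry":0,"rz":7},{"dx":2.6,"dy":-2.6,"dz":0,"rx":0,"ry":0,"rz":0},{"dx":2.6,"dy":-2.6,"dz":0,"rx":0,"ry":0,"rz":0},{"dx":2.6,"dy":-2.6,"dz":0,"rx":0,"ry":0,"rz":0},{"dx":2.6,"dy":-2.6,"dz":0,"rx":0,"ry":0,"rz":0},{"dx":2.6,"dy":-2.6,"dz":0,"rx":0,"ry":0,"rz":0},{"dx":2.6,"dy":-2.6,"dz":0,"rx":0,"ry":0,"rz":0},{"dx":2.6,"dy":-2.6,"dz":0,"rx":0,"ry":0,"rz":0},{"dx":2.6,"dy":-2.6,"dz":0,"rx":0,"ry":0,"rz":0},{"dx":2.6,"dy":-2.6,"dz":0,"rx":0,"ry":0,"rz":0},{"dx":2.6,"dy":-2.6,"dz":-1.5,"rx":0,"ry":0,"rz":0}], "grip": 1}}

```text
t: 2.5
tcp_pos: [0.4475, -0.2559, 0.2161]
ee_rot: [-3.138, 0.003, 0.148]
ft_force: [0.4, -0.5, 0.2]
grip_width: 0.0853
```

```bash
python3 -c "
from h import *
plan(.462,.214,.22,.148)"
```

```text
t 2.5 tcp [ 0.4475 -0.2559  0.2161] rot [-3.1381  0.0033  0.1483] w 0.0853
 shift in tool cm [  8.37 -46.26  -0.26] after turn [  8.36 -46.26  -0.39] turn deg [-0.2   0.19  0.02]
```

{"api": "servo_tool", "payload": {"increments": [{"dx":0.7,"dy":-3.8,"dz":0,"rx":0,"ry":0,"rz":0},{"dx":0.7,"dy":-3.8,"dz":0,"rx":0,"ry":0,"rz":0},{"dx":0.7,"dy":-3.8,"dz":0,"rx":0,"ry":0,"rz":0},{"dx":0.7,"dy":-3.8,"dz":0,"rx":0,"ry":0,"rz":0},{"dx":0.7,"dy":-3.8,"dz":0,"rx":0,"ry":0,"rz":0},{"dx":0.7,"dy":-3.8,"dz":0,"rx":0,"ry":0,"rz":0},{"dx":0.7,"dy":-3.8,"dz":0,"rx":0,"ry":0,"rz":0},{"dx":0.7,"dy":-3.8,"dz":0,"rx":0,"ry":0,"rz":0},{"dx":0.7,"dy":-3.8,"dz":0,"rx":0,"ry":0,"rz":0},{"dx":0.7,"dy":-3.8,"dz":0,"rx":0,"ry":0,"rz":0},{"dx":0.7,"dy":-3.8,"dz":0,"rx":0,"ry":0,"rz":0},{"dx":0.7,"dy":-3.2,"dz":0,"rx":0,"ry":0,"rz":0}]}}

```text
t: 3.5
tcp_pos: [0.4644, 0.2014, 0.2184]
ee_rot: [-3.141, -0.001, 0.149]
ft_force: [1.1, 0.2, 0.6]
grip_width: 0.0852
```

{"api": "servo_tool", "payload": {"increments": [{"dx":0,"dy":0,"dz":0,"rx":0,"ry":0,"rz":0},{"dx":0,"dy":0,"dz":0,"rx":0,"ry":0,"rz":0}]}}

```text
t: 3.67
tcp_pos: [0.4647, 0.2002, 0.2181]
ee_rot: [3.142, -0.0, 0.152]
ft_force: [0.3, -0.2, 0.3]
grip_width: 0.0854
```

```bash
python3 - <<'E'
from h import *
p=read_camera("wrist")
for q in["pin","pin_grip","tray_grip","tray_pocket"]:
    for r in landmark_of(p,q):
        w=toworld(p,r["position"]);print(q,round(r["confidence"],2),w.round(4),pix(p,w).round())
P,u,v=cloud(p)
k=(P[:,2]>.125)&(np.hypot(P[:,0]-.461,P[:,1]-.214)<.02);q=P[k]
if len(q): print(len(q),q.min(0),q.max(0),q.mean(0))
save(p,"w1.png")
plan(.462,.214,.10,.148)
E
```

```text
pin 0.75 [3.859e-01 2.301e-01 2.000e-04] [287. 218.]
pin 0.7 [0.4625 0.2191 0.0063] [303. 163.]
pin_grip 0.67 [0.4592 0.2138 0.1188] [302. 194.]
tray_grip 0.84 [0.5225 0.22   0.0845] [307. 117.]
tray_pocket 0.82 [0.5695 0.2293 0.056 ] [305.  64.]
3089 [0.45591377 0.19996832 0.12522697] [0.48021646 0.22748905 0.3359703 ] [0.47389609 0.21159169 0.3099528 ]
t 3.9167 tcp [0.4648 0.1975 0.2181] rot [3.1414e+00 2.0000e-04 1.4670e-01] w 0.0855
 shift in tool cm [-0.04 -1.68 11.81] after turn [-0.04 -1.68 11.81] turn deg [ 0.01  0.01 -0.07]
```

View pics/w1.png

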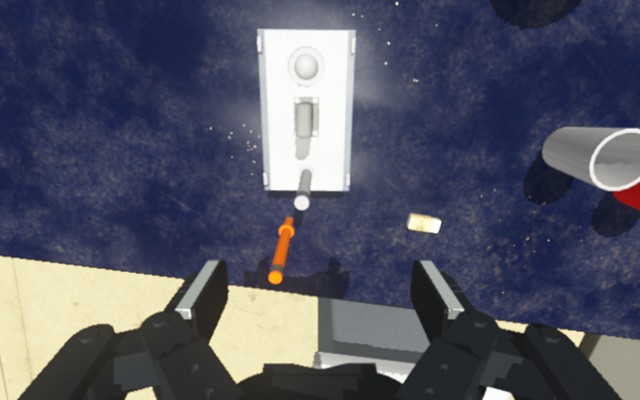

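The wrist view shows the tray with the grey pin's top at (302,203), the orange pin's top at (275,278), the bar at (305,117) and the ball at (306,66). I'll align over the pin and descend part of the way.

{"api": "servo_tool", "payload": {"increments": [{"dx":-0.2,"dy":-1.0,"dz":0,"rx":0,"ry":0,"rz":0},{"dx":-0.1,"dy":-0.7,"dz":0,"rx":0,"ry":0,"rz":0},{"dx":0,"dy":0,"dz":0,"rx":0,"ry":0,"rz":0},{"dx":0,"dy":0,"dz":1,"rx":0,"ry":0,"rz":0},{"dx":0,"dy":0,"dz":1,"rx":0,"ry":0,"rz":0},{"dx":0,"dy":0,"dz":1,"rx":0,"ry":0,"rz":0},{"dx":0,"dy":0,"dz":0.5,"rx":0,"ry":0,"rz":0},{"dx":0,"dy":0,"dz":0.2,"rx":0,"ry":0,"rz":0},{"dx":0,"dy":0,"dz":0,"rx":0,"ry":0,"rz":0}]}}

```text
t: 4.67
tcp_pos: [0.4587, 0.2148, 0.1801]
ee_rot: [3.141, 0.002, 0.148]
ft_force: [-0.4, -0.0, -0.1]
grip_width: 0.0855
```

```bash
python3 - <<'E'
from h import *
p=read_camera("wrist")
for q in["pin_grip","tray_grip"]:
    for r in landmark_of(p,q):
        w=toworld(p,r["position"]);print(q,round(r["confidence"],2),w.round(4))
P,u,v=cloud(p)
for lo,hi in((.06,.1),(.1,.153)):
    k=(P[:,2]>lo)&(P[:,2]<hi)&(np.hypot(P[:,0]-.461,P[:,1]-.214)<.02);q=P[k]
    if len(q): print(len(q),q.min(0),q.max(0),np.median(q,0))
plan(.461,.214,.10,.148)
E
```

```text
pin_grip 0.63 [0.4612 0.2168 0.1186]
tray_grip 0.84 [0.5201 0.2216 0.0816]
157 [0.46024713 0.20725042 0.06002469] [0.46738433 0.21905828 0.09995962] [0.46614609 0.21389748 0.08207434]
536 [0.45546412 0.20718995 0.10001643] [0.46764682 0.21937409 0.15092564] [0.46509028 0.21380438 0.14395668]
t 4.8167 tcp [0.4597 0.2152 0.1814] rot [-3.1414e+00 -6.0000e-04  1.4840e-01] w 0.0855
 shift in tool cm [0.1  0.14 8.14] after turn [0.11 0.14 8.14] turn deg [-0.01 -0.03  0.02]
```

{"api": "servo_tool", "payload": {"increments": [{"dx":0.15,"dy":0.15,"dz":0.5,"rx":0,"ry":0,"rz":0},{"dx":0,"dy":0,"dz":1,"rx":0,"ry":0,"rz":0},{"dx":0,"dy":0,"dz":1,"rx":0,"ry":0,"rz":0},{"dx":0,"dy":0,"dz":1,"rx":0,"ry":0,"rz":0},{"dx":0,"dy":0,"dz":1,"rx":0,"ry":0,"rz":0},{"dx":0,"dy":0,"dz":1,"rx":0,"ry":0,"rz":0},{"dx":0,"dy":0,"dz":1,"rx":0,"ry":0,"rz":0},{"dx":0,"dy":0,"dz":1,"rx":0,"ry":0,"rz":0},{"dx":0,"dy":0,"dz":0.4,"rx":0,"ry":0,"rz":0},{"dx":0,"dy":0,"dz":0.2,"rx":0,"ry":0,"rz":0},{"dx":0,"dy":0,"dz":0,"rx":0,"ry":0,"rz":0}]}}

```text
t: 5.73
tcp_pos: [0.4608, 0.2138, 0.0996]
ee_rot: [3.142, 0.001, 0.148]
ft_force: [-0.0, -0.3, 0.5]
grip_width: 0.0857
```

{"api": "servo_tool", "payload": {"increments": [{"dx":0,"dy":0,"dz":0,"rx":0,"ry":0,"rz":0},{"dx":0,"dy":0,"dz":0,"rx":0,"ry":0,"rz":0},{"dx":0,"dy":0,"dz":0,"rx":0,"ry":0,"rz":0},{"dx":0,"dy":0,"dz":0,"rx":0,"ry":0,"rz":0},{"dx":0,"dy":0,"dz":0,"rx":0,"ry":0,"rz":0},{"dx":0,"dy":0,"dz":0,"rx":0,"ry":0,"rz":0},{"dx":0,"dy":0,"dz":0,"rx":0,"ry":0,"rz":0},{"dx":0,"dy":0,"dz":0,"rx":0,"ry":0,"rz":0},{"dx":0,"dy":0,"dz":0,"rx":0,"ry":0,"rz":0},{"dx":0,"dy":0,"dz":0,"rx":0,"ry":0,"rz":0}], "grip": -1, "force": 50}}

```text
t: 6.57
tcp_pos: [0.4614, 0.214, 0.1005]
ee_rot: [-3.141, -0.001, 0.148]
ft_force: [0.0, -0.0, 5.6]
grip_width: 0.0099
```

{"api": "servo_tool", "payload": {"increments": [{"dx":0,"dy":0,"dz":-0.3,"rx":0,"ry":0,"rz":0},{"dx":0,"dy":0,"dz":-0.6,"rx":0,"ry":0,"rz":0},{"dx":0,"dy":0,"dz":-0.8,"rx":0,"ry":0,"rz":0},{"dx":0,"dy":0,"dz":-0.8,"rx":0,"ry":0,"rz":0},{"dx":0,"dy":0,"dz":-1,"rx":0,"ry":0,"rz":0},{"dx":0,"dy":0,"dz":-1,"rx":0,"ry":0,"rz":0},{"dx":0,"dy":0,"dz":-1.2,"rx":0,"ry":0,"rz":0},{"dx":0,"dy":0,"dz":-1.2,"rx":0,"ry":0,"rz":0},{"dx":0,"dy":0,"dz":-1.2,"rx":0,"ry":0,"rz":0},{"dx":0,"dy":0,"dz":-1.2,"rx":0,"ry":0,"rz":0},{"dx":0,"dy":0,"dz":-1.2,"rx":0,"ry":0,"rz":0},{"dx":0,"dy":0,"dz":-0.5,"rx":0,"ry":0,"rz":0}]}}

```text
t: 7.57
tcp_pos: [0.4621, 0.2142, 0.2127]
ee_rot: [-3.141, -0.003, 0.149]
ft_force: [-0.2, 0.3, -0.3]
grip_width: 0.0098
```

```bash
python3 - <<'E'
from h import *
p=read_camera("side")
P,u,v=cloud(p)
k=(np.hypot(P[:,0]-.461,P[:,1]-.216)<.03)&(P[:,2]>.06)&(P[:,2]<.17);q=P[k]
for z in np.arange(.06,.17,.015):
    a=q[abs(q[:,2]-z)<.006]
    if len(a):print(z.round(3),len(a),np.median(a,0).round(4))
print("min z",np.sort(q[:,2])[:5])
for l in("pin_tip","tray_grip"):
    for r in landmark_of(p,l): print(l,round(r["confidence"],2),toworld(p,r["position"]).round(4))
save(p,"s1.png",(220,100,420,330),2.5)
plan(.527,-.09,.21,.148)
E
```

```text
0.12 6 [0.4615 0.2185 0.1234]
0.135 33 [0.4593 0.2182 0.1336]
0.15 26 [0.46   0.2194 0.1492]
0.165 54 [0.4587 0.2193 0.1625]
min z [0.1210156  0.12177781 0.12329084 0.12355193 0.12537226]
pin_tip 0.7 [0.4618 0.218  0.1208]
pin_tip 0.62 [ 0.3836  0.2265 -0.0032]
tray_grip 0.83 [0.517  0.2198 0.0845]
t 7.7167 tcp [0.4613 0.214  0.2107] rot [-3.1413e+00 -1.3000e-03  1.4840e-01] w 0.0096
 shift in tool cm [ 2.   31.03  0.07] after turn [ 2.01 31.03  0.07] turn deg [-0.02 -0.07  0.02]
```

View pics/s1.png

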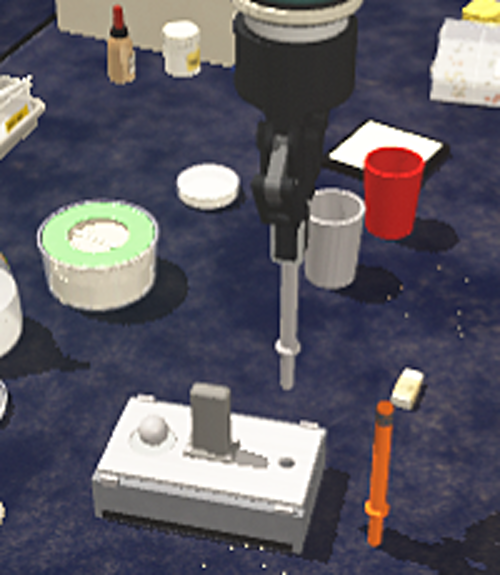

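The side view shows the pin free of the tray, hanging vertically, with its tip at crop (288,385). The hole is empty and the tray is still docked with the ball in its pocket. Next is the carry to the steel cup.

{"api": "servo_tool", "payload": {"increments": [{"dx":0.1,"dy":1.5,"dz":0,"rx":0,"ry":0,"rz":0},{"dx":0.2,"dy":3,"dz":0,"rx":0,"ry":0,"rz":0},{"dx":0.2,"dy":3,"dz":0,"rx":0,"ry":0,"rz":0},{"dx":0.2,"dy":3,"dz":0,"rx":0,"ry":0,"rz":0},{"dx":0.2,"dy":3,"dz":0,"rx":0,"ry":0,"rz":0},{"dx":0.2,"dy":3,"dz":0,"rx":0,"ry":0,"rz":0},{"dx":0.2,"dy":3,"dz":0,"rx":0,"ry":0,"rz":0},{"dx":0.2,"dy":3,"dz":0,"rx":0,"ry":0,"rz":0},{"dx":0.2,"dy":3,"dz":0,"rx":0,"ry":0,"rz":0},{"dx":0.2,"dy":3,"dz":0,"rx":0,"ry":0,"rz":0},{"dx":0.2,"dy":2.4,"dz":0,"rx":0,"ry":0,"rz":0},{"dx":0,"dy":0,"dz":0,"rx":0,"ry":0,"rz":0}]}}

```text
t: 8.72
tcp_pos: [0.5285, -0.0929, 0.2093]
ee_rot: [3.14, 0.0, 0.145]
ft_force: [0.5, 0.6, -0.6]
grip_width: 0.0102
```

{"api": "servo_tool", "payload": {"increments": [{"dx":0,"dy":0,"dz":0,"rx":0,"ry":0,"rz":0},{"dx":0,"dy":0,"dz":0,"rx":0,"ry":0,"rz":0}]}}

```text
t: 8.88
tcp_pos: [0.5267, -0.088, 0.2093]
ee_rot: [-3.14, 0.002, 0.148]
ft_force: [-1.4, 1.2, -0.7]
grip_width: 0.0099
```

```bash
python3 - <<'E'
from h import *
p=read_camera("side")
for l in("pin_tip","cup_rim"):
    for r in landmark_of(p,l): print(l,round(r["confidence"],2),toworld(p,r["position"]).round(4))
save(p,"s2.png",(300,100,420,220),4)
plan(.528,-.089,.21,.148)
E
```

```text
pin_tip 0.82 [3.854e-01 2.272e-01 3.000e-04]
pin_tip 0.68 [ 0.5272 -0.0863  0.1167]
cup_rim 0.9 [ 0.4985 -0.185   0.0777]
cup_rim 0.81 [ 0.5247 -0.0888  0.0809]
cup_rim 0.64 [ 0.5252 -0.0874  0.119 ]
cup_rim 0.16 [0.5198 0.218  0.0821]
t 9.0333 tcp [ 0.527  -0.0874  0.2098] rot [-3.1408e+00  7.0000e-04  1.4970e-01] w 0.0101
 shift in tool cm [ 0.08  0.17 -0.02] after turn [ 0.08  0.17 -0.02] turn deg [-0.04  0.04  0.09]
```

View pics/s2.png

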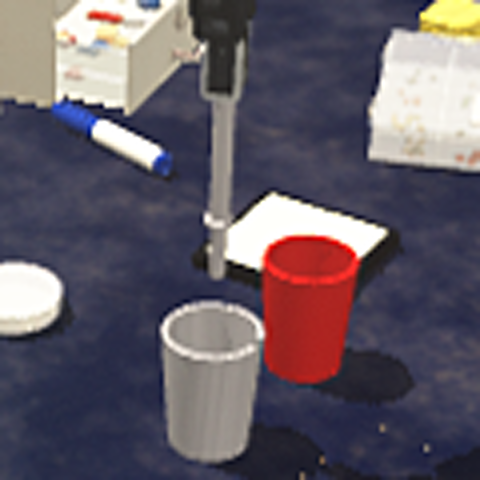

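The pin tip (crop (217,278)) hangs over the centre of the steel cup's mouth (212,330), so I can lower it.

{"api": "servo_tool", "payload": {"increments": [{"dx":0,"dy":0.1,"dz":0.5,"rx":0,"ry":0,"rz":0},{"dx":0,"dy":0,"dz":1,"rx":0,"ry":0,"rz":0},{"dx":0,"dy":0,"dz":1.2,"rx":0,"ry":0,"rz":0},{"dx":0,"dy":0,"dz":1.2,"rx":0,"ry":0,"rz":0},{"dx":0,"dy":0,"dz":1.2,"rx":0,"ry":0,"rz":0},{"dx":0,"dy":0,"dz":1.2,"rx":0,"ry":0,"rz":0},{"dx":0,"dy":0,"dz":1.2,"rx":0,"ry":0,"rz":0},{"dx":0,"dy":0,"dz":1.2,"rx":0,"ry":0,"rz":0},{"dx":0,"dy":0,"dz":1,"rx":0,"ry":0,"rz":0},{"dx":0,"dy":0,"dz":0.7,"rx":0,"ry":0,"rz":0},{"dx":0,"dy":0,"dz":0.4,"rx":0,"ry":0,"rz":0},{"dx":0,"dy":0,"dz":0,"rx":0,"ry":0,"rz":0}]}}

```text
t: 10.03
tcp_pos: [0.527, -0.0892, 0.1011]
ee_rot: [-3.141, 0.002, 0.149]
ft_force: [0.3, -0.2, -0.4]
grip_width: 0.0097
```

{"api": "servo_tool", "payload": {"increments": [{"dx":0,"dy":0,"dz":0,"rx":0,"ry":0,"rz":0},{"dx":0,"dy":0,"dz":0,"rx":0,"ry":0,"rz":0}]}}

```text
t: 10.2
tcp_pos: [0.5282, -0.0897, 0.1026]
ee_rot: [3.141, -0.001, 0.148]
ft_force: [-0.1, -0.3, -0.1]
grip_width: 0.0096
```

{"api": "servo_tool", "payload": {"increments": [{"dx":0,"dy":0,"dz":0.3,"rx":0,"ry":0,"rz":0},{"dx":0,"dy":0,"dz":0,"rx":0,"ry":0,"rz":0},{"dx":0,"dy":0,"dz":0,"rx":0,"ry":0,"rz":0}]}}

```text
t: 10.45
tcp_pos: [0.5278, -0.0896, 0.0993]
ee_rot: [3.142, -0.0, 0.148]
ft_force: [0.4, 0.1, -0.9]
grip_width: 0.0098
```

{"api": "servo_tool", "payload": {"increments": [{"dx":0,"dy":0,"dz":0,"rx":0,"ry":0,"rz":0},{"dx":0,"dy":0,"dz":0,"rx":0,"ry":0,"rz":0},{"dx":0,"dy":0,"dz":0,"rx":0,"ry":0,"rz":0},{"dx":0,"dy":0,"dz":0,"rx":0,"ry":0,"rz":0},{"dx":0,"dy":0,"dz":0,"rx":0,"ry":0,"rz":0},{"dx":0,"dy":0,"dz":0,"rx":0,"ry":0,"rz":0},{"dx":0,"dy":0,"dz":0,"rx":0,"ry":0,"rz":0},{"dx":0,"dy":0,"dz":0,"rx":0,"ry":0,"rz":0},{"dx":0,"dy":0,"dz":0,"rx":0,"ry":0,"rz":0},{"dx":0,"dy":0,"dz":-0.5,"rx":0,"ry":0,"rz":0},{"dx":0,"dy":0,"dz":-0.5,"rx":0,"ry":0,"rz":0}], "grip": 1}}

```text
t: 11.37
tcp_pos: [0.5274, -0.0895, 0.1092]
ee_rot: [-3.141, 0.001, 0.148]
ft_force: [0.4, 0.3, 0.5]
grip_width: 0.0856
```

{"api": "servo_tool", "payload": {"increments": [{"dx":0,"dy":0,"dz":-1,"rx":0,"ry":0,"rz":0},{"dx":0,"dy":0,"dz":-1,"rx":0,"ry":0,"rz":0},{"dx":0,"dy":0,"dz":-1,"rx":0,"ry":0,"rz":0},{"dx":0,"dy":0,"dz":-1.5,"rx":0,"ry":0,"rz":0},{"dx":0,"dy":0,"dz":-2,"rx":0,"ry":0,"rz":0},{"dx":0,"dy":0,"dz":-2,"rx":0,"ry":0,"rz":0},{"dx":0,"dy":0,"dz":-2,"rx":0,"ry":0,"rz":0},{"dx":0,"dy":0,"dz":-1,"rx":0,"ry":0,"rz":0},{"dx":0,"dy":0,"dz":0,"rx":0,"ry":0,"rz":0}]}}

```text
t: 12.12
tcp_pos: [0.5297, -0.0902, 0.2274]
ee_rot: [3.139, -0.005, 0.148]
ft_force: [0.9, 0.6, -0.1]
grip_width: 0.0856
```

```bash
python3 - <<'E'
from h import *
p=read_camera("side")
for l in("pin","pin_tip","cup","cup_rim","tray_grip","tray"):
    for r in landmark_of(p,l): print(l,round(r["confidence"],2),toworld(p,r["position"]).round(4))
save(p,"s3.png",(260,100,420,320),2.7)
plan(.521,.221,.23,.148)
E
```

```text
pin 0.6 [ 0.383   0.2286 -0.0037]
pin_tip 0.72 [ 0.3863  0.2246 -0.0031]
cup 0.79 [ 0.4988 -0.1898  0.0021]
cup 0.68 [ 0.5269 -0.0914  0.0025]
cup_rim 0.79 [ 0.499  -0.1854  0.0781]
cup_rim 0.56 [ 0.5241 -0.087   0.0825]
tray_grip 0.56 [0.5203 0.2142 0.0818]
tray 0.57 [0.521  0.2217 0.0441]
t 12.4667 tcp [ 0.5269 -0.0893  0.2229] rot [-3.1405e+00  2.1000e-03  1.4850e-01] w 0.0857
 shift in tool cm [  4.01 -30.78  -0.68] after turn [  3.99 -30.78  -0.71] turn deg [-0.06  0.12  0.03]
```

View pics/s3.png

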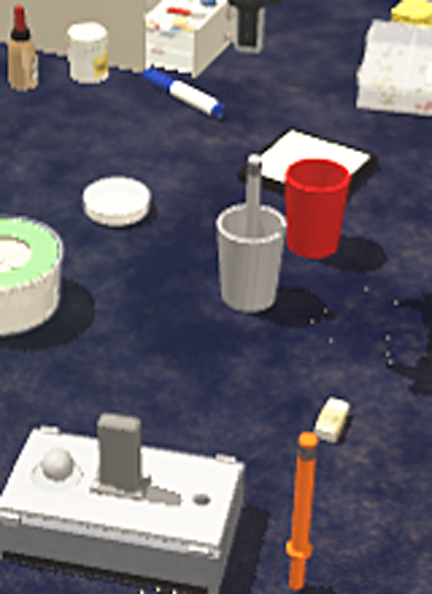

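The pin stands in the upright steel cup (crop (253,160) to the mouth at (250,222)), released, and the tray is still docked. Moving to the tray grip next.

{"api": "servo_tool", "payload": {"increments": [{"dx":0.4,"dy":-2.5,"dz":0,"rx":0,"ry":0,"rz":0},{"dx":0.4,"dy":-3.2,"dz":0,"rx":0,"ry":0,"rz":0},{"dx":0.4,"dy":-3.2,"dz":0,"rx":0,"ry":0,"rz":0},{"dx":0.4,"dy":-3.2,"dz":0,"rx":0,"ry":0,"rz":0},{"dx":0.4,"dy":-3.2,"dz":0,"rx":0,"ry":0,"rz":0},{"dx":0.4,"dy":-3.2,"dz":0,"rx":0,"ry":0,"rz":0},{"dx":0.4,"dy":-3.2,"dz":0,"rx":0,"ry":0,"rz":0},{"dx":0.4,"dy":-3.2,"dz":0,"rx":0,"ry":0,"rz":0},{"dx":0.4,"dy":-3.2,"dz":0,"rx":0,"ry":0,"rz":0},{"dx":0.4,"dy":-2.7,"dz":0,"rx":0,"ry":0,"rz":0},{"dx":0,"dy":0,"dz":0,"rx":0,"ry":0,"rz":0},{"dx":0,"dy":0,"dz":0,"rx":0,"ry":0,"rz":0}]}}

```text
t: 13.47
tcp_pos: [0.5212, 0.2221, 0.2233]
ee_rot: [3.141, 0.001, 0.151]
ft_force: [-0.1, -0.8, -0.6]
grip_width: 0.0852
```

{"api": "servo_tool", "payload": {"increments": [{"dx":0,"dy":0,"dz":1.5,"rx":0,"ry":0,"rz":0},{"dx":0,"dy":0,"dz":2,"rx":0,"ry":0,"rz":0},{"dx":0,"dy":0,"dz":2,"rx":0,"ry":0,"rz":0},{"dx":0,"dy":0,"dz":1,"rx":0,"ry":0,"rz":0},{"dx":0,"dy":0,"dz":0,"rx":0,"ry":0,"rz":0},{"dx":0,"dy":0,"dz":0,"rx":0,"ry":0,"rz":0},{"dx":0,"dy":0,"dz":0,"rx":0,"ry":0,"rz":0}]}}

```text
t: 14.05
tcp_pos: [0.5225, 0.2206, 0.16]
ee_rot: [-3.141, -0.001, 0.148]
ft_force: [0.5, 0.1, 0.1]
grip_width: 0.0852
```

```bash
python3 - <<'E'
from h import *
p=read_camera("wrist")
for l in("tray_grip","tray","tray_pocket","ball_center"):
    for r in landmark_of(p,l): print(l,round(r["confidence"],2),toworld(p,r["position"]).round(4))
P,u,v=cloud(p)
k=(P[:,2]>.1)&(P[:,2]<.115)&(np.hypot(P[:,0]-.521,P[:,1]-.221)<.025);q=P[k]
print(len(q),q.min(0),q.max(0),cv2.minAreaRect(q[:,:2].astype(np.float32)*1000))
k=(abs(P[:,2]-.045)<.003)&(abs(P[:,0]-.52)<.11)&(abs(P[:,1]-.22)<.09)
print(cv2.minAreaRect(P[k,:2].astype(np.float32)*1000),np.median(P[k,2]))
plan(.521,.221,.066,.148)
E
```

```text
tray_grip 0.65 [0.5213 0.2226 0.085 ]
tray 0.63 [0.5215 0.2171 0.0359]
tray_pocket 0.61 [0.5646 0.2309 0.057 ]
ball_center 0.9 [0.5672 0.2291 0.051 ]
674 [0.50667429 0.21374241 0.10023952] [0.5358789  0.22996651 0.10857733] ((521.1967163085938, 221.61561584472656), (29.439958572387695, 13.668905258178711), 8.079999923706055)
((520.5408935546875, 221.70291137695312), (160.75961303710938, 96.14802551269531), 8.344620704650879) 0.04493683095560819
t 14.3 tcp [0.5223 0.2211 0.16  ] rot [-3.1413e+00 -1.6000e-03  1.4850e-01] w 0.0854
 shift in tool cm [-0.15 -0.01  9.4 ] after turn [-0.13 -0.01  9.4 ] turn deg [-0.02 -0.09  0.03]
```

{"api": "servo_tool", "payload": {"increments": [{"dx":-0.1,"dy":-0.05,"dz":0.5,"rx":0,"ry":0,"rz":0},{"dx":0,"dy":0,"dz":1,"rx":0,"ry":0,"rz":0},{"dx":0,"dy":0,"dz":1,"rx":0,"ry":0,"rz":0},{"dx":0,"dy":0,"dz":1,"rx":0,"ry":0,"rz":0},{"dx":0,"dy":0,"dz":1,"rx":0,"ry":0,"rz":0},{"dx":0,"dy":0,"dz":1,"rx":0,"ry":0,"rz":0},{"dx":0,"dy":0,"dz":1,"rx":0,"ry":0,"rz":0},{"dx":0,"dy":0,"dz":1,"rx":0,"ry":0,"rz":0},{"dx":0,"dy":0,"dz":1,"rx":0,"ry":0,"rz":0},{"dx":0,"dy":0,"dz":0.6,"rx":0,"ry":0,"rz":0},{"dx":0,"dy":0,"dz":0.3,"rx":0,"ry":0,"rz":0},{"dx":0,"dy":0,"dz":0,"rx":0,"ry":0,"rz":0}]}}

```text
t: 15.3
tcp_pos: [0.5202, 0.2212, 0.0643]
ee_rot: [3.142, 0.001, 0.148]
ft_force: [-0.3, 0.2, 0.4]
grip_width: 0.0849
```

{"api": "servo_tool", "payload": {"increments": [{"dx":0,"dy":0,"dz":0,"rx":0,"ry":0,"rz":0},{"dx":0,"dy":0,"dz":0,"rx":0,"ry":0,"rz":0},{"dx":0,"dy":0,"dz":0,"rx":0,"ry":0,"rz":0}]}}

```text
t: 15.55
tcp_pos: [0.5212, 0.2215, 0.0657]
ee_rot: [-3.141, -0.001, 0.148]
ft_force: [0.6, 0.1, -0.6]
grip_width: 0.0855
```

{"api": "servo_tool", "payload": {"increments": [{"dx":0,"dy":0,"dz":0,"rx":0,"ry":0,"rz":0},{"dx":0,"dy":0,"dz":0,"rx":0,"ry":0,"rz":0},{"dx":0,"dy":0,"dz":0,"rx":0,"ry":0,"rz":0},{"dx":0,"dy":0,"dz":0,"rx":0,"ry":0,"rz":0},{"dx":0,"dy":0,"dz":0,"rx":0,"ry":0,"rz":0},{"dx":0,"dy":0,"dz":0,"rx":0,"ry":0,"rz":0},{"dx":0,"dy":0,"dz":0,"rx":0,"ry":0,"rz":0},{"dx":0,"dy":0,"dz":0,"rx":0,"ry":0,"rz":0},{"dx":0,"dy":0,"dz":0,"rx":0,"ry":0,"rz":0},{"dx":0,"dy":0,"dz":0,"rx":0,"ry":0,"rz":0}], "grip": -1, "force": 80}}

```text
t: 16.38
tcp_pos: [0.5207, 0.2215, 0.0652]
ee_rot: [-3.141, -0.0, 0.148]
ft_force: [0.6, 1.6, 1.1]
grip_width: 0.0116
```

{"api": "servo_tool", "payload": {"increments": [{"dx":0,"dy":0,"dz":-0.1,"rx":0,"ry":0,"rz":0},{"dx":0,"dy":0,"dz":-0.2,"rx":0,"ry":0,"rz":0},{"dx":0,"dy":0,"dz":-0.3,"rx":0,"ry":0,"rz":0},{"dx":0,"dy":0,"dz":-0.4,"rx":0,"ry":0,"rz":0},{"dx":0,"dy":0,"dz":-0.4,"rx":0,"ry":0,"rz":0},{"dx":0,"dy":0,"dz":-0.4,"rx":0,"ry":0,"rz":0},{"dx":0,"dy":0,"dz":-0.4,"rx":0,"ry":0,"rz":0},{"dx":0,"dy":0,"dz":-0.3,"rx":0,"ry":0,"rz":0},{"dx":0,"dy":0,"dz":-0.2,"rx":0,"ry":0,"rz":0},{"dx":0,"dy":0,"dz":-0.1,"rx":0,"ry":0,"rz":0},{"dx":0,"dy":0,"dz":0,"rx":0,"ry":0,"rz":0}]}}

```text
t: 17.3
tcp_pos: [0.5208, 0.2214, 0.0935]
ee_rot: [-3.141, -0.001, 0.148]
ft_force: [-0.2, 0.5, -3.7]
grip_width: 0.0119
```

```bash
cat >> h.py <<'E'
def tilt(p,c,R=.1):
    P,u,v=cloud(p,masks_of(p,"tray")[0]["pixels"])
    z0=np.median(P[:,2]); 
    k=(abs(P[:,2]-z0)<.015)&(np.hypot(P[:,0]-c[0],P[:,1]-c[1])<R)
    for _ in range(5):
        q=P[k]; A=np.c_[q[:,:2]-c[:2],np.ones(len(q))]; s=np.linalg.lstsq(A,q[:,2],rcond=None)[0]
        k=abs(np.c_[P[:,:2]-c[:2],np.ones(len(P))]@s-P[:,2])<.003
    print("tilt rad",np.hypot(*s[:2]).round(3),"plate top z",s[2].round(4),"slopes",s.round(3),k.sum(),"rect",cv2.minAreaRect(P[k,:2].astype(np.float32)*1000))
E
python3 - <<'E'
from h import *
p=read_camera("side")
tilt(p,np.array([.521,.221]))
for l in("tray_grip","tray_pocket","ball_center"):
    for r in landmark_of(p,l)[:1]: print(l,round(r["confidence"],2),toworld(p,r["position"]).round(4))
save(p,"s4.png",(230,150,370,330),3)
s=get_obs();print(s["t"],s["tcp_pos"],s["ft_force"],s["grip_width"])
E
```

```text
tilt rad 0.006 plate top z 0.0732 slopes [-0.003  0.005  0.073] 1875 rect ((519.6212158203125, 222.47467041015625), (160.07260131835938, 84.52794647216797), 8.327193260192871)
tray_grip 0.85 [0.5206 0.2171 0.1129]
tray_pocket 0.55 [0.5673 0.2326 0.0839]
ball_center 0.52 [0.5638 0.2269 0.0808]
17.55 [0.52047194 0.22124775 0.0929163 ] [ 0.28140947 -0.42574448 -2.6499332 ] 0.01178276346977408
```

View pics/s4.png

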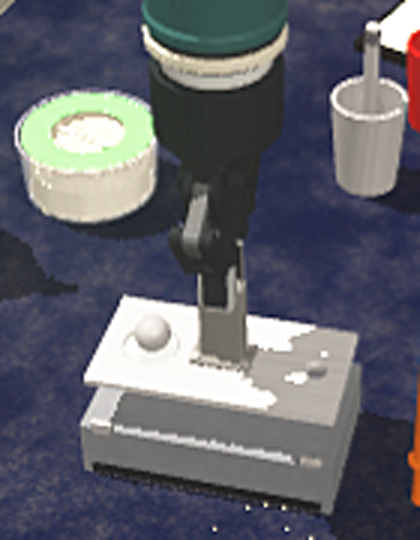

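The tray is lifted level (tilt 0.006 rad) with the ball in its pocket at crop (150,332). I'll raise it above the pin's height before crossing.

{"api": "servo_tool", "payload": {"increments": [{"dx":0,"dy":0,"dz":-0.4,"rx":0,"ry":0,"rz":0},{"dx":0,"dy":0,"dz":-0.8,"rx":0,"ry":0,"rz":0},{"dx":0,"dy":0,"dz":-1.1,"rx":0,"ry":0,"rz":0},{"dx":0,"dy":0,"dz":-1.4,"rx":0,"ry":0,"rz":0},{"dx":0,"dy":0,"dz":-1.4,"rx":0,"ry":0,"rz":0},{"dx":0,"dy":0,"dz":-1.4,"rx":0,"ry":0,"rz":0},{"dx":0,"dy":0,"dz":-1.4,"rx":0,"ry":0,"rz":0},{"dx":0,"dy":0,"dz":-1.4,"rx":0,"ry":0,"rz":0},{"dx":0,"dy":0,"dz":-1.2,"rx":0,"ry":0,"rz":0},{"dx":0,"dy":0,"dz":-1,"rx":0,"ry":0,"rz":0},{"dx":0,"dy":0,"dz":-0.7,"rx":0,"ry":0,"rz":0},{"dx":0,"dy":0,"dz":-0.3,"rx":0,"ry":0,"rz":0}]}}

```text
t: 18.55
tcp_pos: [0.5213, 0.2215, 0.2199]
ee_rot: [-3.141, -0.002, 0.148]
ft_force: [0.3, -0.8, -3.6]
grip_width: 0.0118
```

```bash
python3 - <<'E'
from h import *
p=read_camera("top")
P,u,v=cloud(p,masks_of(p,"light_face")[0]["pixels"] if masks_of(p,"light_face") else None)
k=(P[:,2]<.03)&(P[:,2]>.002)&(np.hypot(P[:,0]-.54,P[:,1]+.32)<.1)
r=cv2.minAreaRect(P[k,:2].astype(np.float32)*1000);print(r)
for l in("light_face","tray_pocket"):
    for q in landmark_of(p,l)[:1]: print(l,round(q["confidence"],2),toworld(p,q["position"]).round(4))
c=np.array([.541,-.318]);g=c-.048*np.array([np.cos(.148),np.sin(.148)]);print(g)
plan(g[0],g[1],.22,.148)
E
```

```text
((540.4581909179688, -318.1207275390625), (111.67069244384766, 112.32487487792969), 79.03124237060547)
light_face 0.95 [ 0.5448 -0.3214  0.0082]
tray_pocket 0.57 [0.5672 0.2254 0.2129]
[ 0.49352474 -0.32507809]
t 18.8 tcp [0.52   0.2211 0.2173] rot [3.1415e+00 1.6000e-03 1.4840e-01] w 0.0119
 shift in tool cm [-10.7   53.63  -0.25] after turn [-10.68  53.63  -0.27] turn deg [0.   0.09 0.03]
```

{"api": "servo_tool", "payload": {"increments": [{"dx":-0.06,"dy":0.3,"dz":0,"rx":0,"ry":0,"rz":0},{"dx":-0.12,"dy":0.6,"dz":0,"rx":0,"ry":0,"rz":0},{"dx":-0.18,"dy":0.9,"dz":0,"rx":0,"ry":0,"rz":0},{"dx":-0.24,"dy":1.2,"dz":0,"rx":0,"ry":0,"rz":0},{"dx":-0.3,"dy":1.5,"dz":0,"rx":0,"ry":0,"rz":0},{"dx":-0.34,"dy":1.7,"dz":0,"rx":0,"ry":0,"rz":0},{"dx":-0.34,"dy":1.7,"dz":0,"rx":0,"ry":0,"rz":0},{"dx":-0.34,"dy":1.7,"dz":0,"rx":0,"ry":0,"rz":0},{"dx":-0.34,"dy":1.7,"dz":0,"rx":0,"ry":0,"rz":0},{"dx":-0.34,"dy":1.7,"dz":0,"rx":0,"ry":0,"rz":0},{"dx":-0.34,"dy":1.7,"dz":0,"rx":0,"ry":0,"rz":0},{"dx":-0.34,"dy":1.7,"dz":0,"rx":0,"ry":0,"rz":0}]}}

```text
t: 19.8
tcp_pos: [0.5119, 0.0522, 0.2181]
ee_rot: [3.141, 0.0, 0.148]
ft_force: [-0.0, -0.1, -3.5]
grip_width: 0.0117
```

{"api": "servo_tool", "payload": {"increments": [{"dx":-0.34,"dy":1.7,"dz":0,"rx":0,"ry":0,"rz":0},{"dx":-0.34,"dy":1.7,"dz":0,"rx":0,"ry":0,"rz":0},{"dx":-0.34,"dy":1.7,"dz":0,"rx":0,"ry":0,"rz":0},{"dx":-0.34,"dy":1.7,"dz":0,"rx":0,"ry":0,"rz":0},{"dx":-0.34,"dy":1.7,"dz":0,"rx":0,"ry":0,"rz":0},{"dx":-0.34,"dy":1.7,"dz":0,"rx":0,"ry":0,"rz":0},{"dx":-0.34,"dy":1.7,"dz":0,"rx":0,"ry":0,"rz":0},{"dx":-0.34,"dy":1.7,"dz":0,"rx":0,"ry":0,"rz":0},{"dx":-0.34,"dy":1.7,"dz":0,"rx":0,"ry":0,"rz":0},{"dx":-0.34,"dy":1.7,"dz":0,"rx":0,"ry":0,"rz":0},{"dx":-0.34,"dy":1.7,"dz":0,"rx":0,"ry":0,"rz":0},{"dx":-0.34,"dy":1.7,"dz":0,"rx":0,"ry":0,"rz":0}]}}

```text
t: 20.8
tcp_pos: [0.5013, -0.1553, 0.2181]
ee_rot: [3.141, 0.0, 0.148]
ft_force: [0.3, -0.5, -3.5]
grip_width: 0.012
```

{"api": "servo_tool", "payload": {"increments": [{"dx":-0.34,"dy":1.7,"dz":0,"rx":0,"ry":0,"rz":0},{"dx":-0.34,"dy":1.7,"dz":0,"rx":0,"ry":0,"rz":0},{"dx":-0.34,"dy":1.7,"dz":0,"rx":0,"ry":0,"rz":0},{"dx":-0.34,"dy":1.7,"dz":0,"rx":0,"ry":0,"rz":0},{"dx":-0.34,"dy":1.7,"dz":0,"rx":0,"ry":0,"rz":0},{"dx":-0.34,"dy":1.7,"dz":0,"rx":0,"ry":0,"rz":0},{"dx":-0.34,"dy":1.7,"dz":0,"rx":0,"ry":0,"rz":0},{"dx":-0.3,"dy":1.5,"dz":0,"rx":0,"ry":0,"rz":0},{"dx":-0.24,"dy":1.2,"dz":0,"rx":0,"ry":0,"rz":0},{"dx":-0.18,"dy":0.9,"dz":0,"rx":0,"ry":0,"rz":0},{"dx":-0.12,"dy":0.6,"dz":0,"rx":0,"ry":0,"rz":0},{"dx":-0.06,"dy":0.3,"dz":0,"rx":0,"ry":0,"rz":0}]}}

```text
t: 21.8
tcp_pos: [0.4939, -0.3214, 0.218]
ee_rot: [-3.141, 0.0, 0.148]
ft_force: [0.0, -0.6, -2.3]
grip_width: 0.0118
```

```bash
python3 - <<'E'
from h import *
p=read_camera("side")
tilt(p,np.array([.493,-.325]))
for l in("tray_grip","tray_pocket","ball_center"):
    for r in landmark_of(p,l)[:1]: print(l,round(r["confidence"],2),toworld(p,r["position"]).round(4))
plan(.493,-.325,.125,.148)
E
```

```text
tilt rad 0.006 plate top z 0.1994 slopes [-0.004  0.003  0.199] 660 rect ((494.6015625, -319.6742858886719), (159.89488220214844, 88.12957763671875), 7.419882297515869)
tray_grip 0.69 [ 0.4949 -0.3238  0.1969]
tray_pocket 0.56 [ 0.5426 -0.3144  0.2077]
ball_center 0.58 [ 0.538  -0.3163  0.2073]
t 22.05 tcp [ 0.4941 -0.3198  0.218 ] rot [-3.1409e+00  1.0000e-04  1.4910e-01] w 0.0121
 shift in tool cm [-0.18  0.51  9.3 ] after turn [-0.18  0.5   9.3 ] turn deg [-0.04  0.01  0.06]
```

{"api": "servo_tool", "payload": {"increments": [{"dx":0,"dy":0.1,"dz":0.3,"rx":0,"ry":0,"rz":0},{"dx":0,"dy":0.1,"dz":0.6,"rx":0,"ry":0,"rz":0},{"dx":-0.1,"dy":0.1,"dz":0.9,"rx":0,"ry":0,"rz":0},{"dx":0,"dy":0.1,"dz":1.1,"rx":0,"ry":0,"rz":0},{"dx":0,"dy":0,"dz":1.1,"rx":0,"ry":0,"rz":0},{"dx":0,"dy":0,"dz":1.1,"rx":0,"ry":0,"rz":0},{"dx":0,"dy":0,"dz":1.1,"rx":0,"ry":0,"rz":0},{"dx":0,"dy":0,"dz":1,"rx":0,"ry":0,"rz":0},{"dx":0,"dy":0,"dz":0.9,"rx":0,"ry":0,"rz":0},{"dx":0,"dy":0,"dz":0.7,"rx":0,"ry":0,"rz":0},{"dx":0,"dy":0,"dz":0.4,"rx":0,"ry":0,"rz":0},{"dx":0,"dy":0,"dz":0.2,"rx":0,"ry":0,"rz":0}]}}

```text
t: 23.05
tcp_pos: [0.4935, -0.3245, 0.1233]
ee_rot: [-3.141, 0.001, 0.148]
ft_force: [0.6, -0.5, -2.6]
grip_width: 0.0116
```

{"api": "servo_tool", "payload": {"increments": [{"dx":0,"dy":0,"dz":0,"rx":0,"ry":0,"rz":0},{"dx":0,"dy":0,"dz":0,"rx":0,"ry":0,"rz":0},{"dx":0,"dy":0,"dz":0,"rx":0,"ry":0,"rz":0},{"dx":0,"dy":0,"dz":0,"rx":0,"ry":0,"rz":0},{"dx":0,"dy":0,"dz":0,"rx":0,"ry":0,"rz":0},{"dx":0,"dy":0,"dz":0,"rx":0,"ry":0,"rz":0},{"dx":0,"dy":0,"dz":0,"rx":0,"ry":0,"rz":0},{"dx":0,"dy":0,"dz":0,"rx":0,"ry":0,"rz":0},{"dx":0,"dy":0,"dz":0,"rx":0,"ry":0,"rz":0},{"dx":0,"dy":0,"dz":0,"rx":0,"ry":0,"rz":0},{"dx":0,"dy":0,"dz":0,"rx":0,"ry":0,"rz":0},{"dx":0,"dy":0,"dz":0,"rx":0,"ry":0,"rz":0}]}}

```text
t: 24.05
tcp_pos: [0.4937, -0.3247, 0.1241]
ee_rot: [-3.141, 0.0, 0.148]
ft_force: [-0.2, 0.0, -2.7]
grip_width: 0.0117
```

```bash
python3 - <<'E'
from h import *
for n in("side","top"):
    p=read_camera(n)
    try: tilt(p,np.array([.493,-.325]))
    except Exception as e: print(n,"tilt",e)
    for l in("tray_grip","tray_pocket","ball_center"):
        for r in landmark_of(p,l)[:1]: print(n,l,round(r["confidence"],2),toworld(p,r["position"]).round(4))
    if n=="side": save(p,"s5.png",(280,80,440,220),4)
s=get_obs();print(s["t"],s["tcp_pos"],s["ee_rot"],s["qd"].round(3),s["ft_force"])
E
```

```text
tilt rad 0.02 plate top z 0.1044 slopes [-0.017 -0.01   0.104] 686 rect ((493.0658874511719, -321.7021179199219), (158.68276977539062, 90.61551666259766), 8.650941848754883)
side tray_grip 0.62 [ 0.4954 -0.3279  0.1406]
side tray_pocket 0.89 [ 0.5441 -0.3181  0.1138]
side ball_center 0.5 [ 0.5389 -0.3256  0.1154]
tilt rad 0.01 plate top z 0.104 slopes [-0.002  0.01   0.104] 871 rect ((495.49542236328125, -325.4322509765625), (159.34619140625, 80.95204162597656), 8.38110637664795)
top tray_grip 0.64 [ 0.497  -0.3229  0.1404]
top tray_pocket 0.86 [ 0.5399 -0.3172  0.1174]
top ball_center 0.42 [ 0.543  -0.3255  0.1119]
24.55 [ 0.49366181 -0.3246852   0.12406414] [-3.14144713e+00  4.57070490e-05  1.48399272e-01] [ 0.001 -0.001 -0.002  0.002  0.001  0.001] [-0.22467413  0.16580569 -3.144913  ]
```

View pics/s5.png

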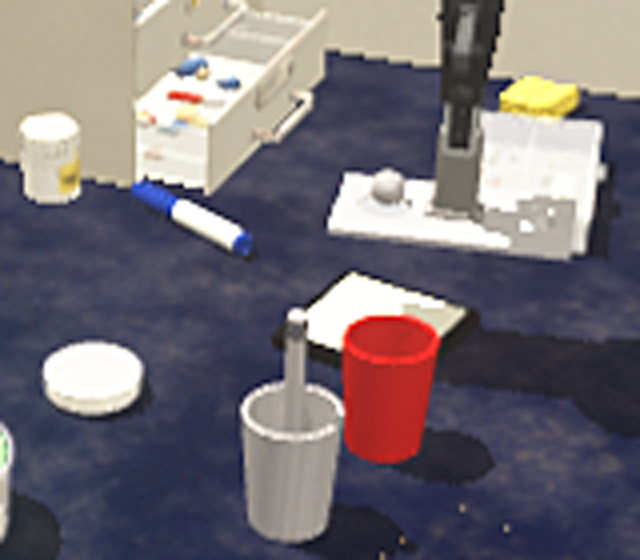

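The ball sits in its pocket at (388,187), the tray is level and still over the panel, and the pin stands in the upright cup at (295,315). I'm handing in.

```bash
python3 -c "
from cell import *
print(finish_job())"
```

```text
the job is handed in; nothing more can be done
None
```

The job is done and handed in at about 24.6 s of the 64 s allowed; the hand-in reports no verdict. I pulled the grey pin straight up, stood it in the bare-steel cup and let go. Then I lifted the tray by its grip at 80 N, carried it above the pin's height, and held it over the light panel. I did not move toward the orange pin, the red cup or the three bystanders.

Last checks:
- **Pocket position:** the cameras put it at about (0.540–0.544, -0.318), against the panel centre at (0.541, -0.318). It is about 10 cm above the face.
- **Level and still:** tilt read 0.01 rad in the top camera and 0.02 rad in the side camera, with the joints nearly at rest.
- **Ball:** it is in the pocket. The networks place it about 8–10 mm from the pocket centre, within its roll play and the 15 mm limit, but those readings are only good to about 4 mm.
- **Pin and cup:** the picture shows the pin standing in the upright cup. The network did not find the pin tip inside the cup, so its tip height was not measured after release. When I let go it was about 9 mm above the table by the arm's position.
- **Disagreement:** the gripper opening reads about 2 mm less than the known widths of the pin and the grip. Both grasps held regardless.

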